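# Balance the teal mini painting on the domed drip stand

## Task

Set the teal mini painting panel on the blue domed top of the white drip stand, ready for its clear coat: painted face up, centred so that it balances nearly level with its edges hanging free all round. Lower it onto the dome rather than dropping it, and leave the orange and yellow panels where they lie.

Things in the scene. Friction and masses are not known exactly. Their poses are not given: they have to be found in the camera images.
- panel_teal: mini wooden painting panel with a plain teal top face and bare pale wood sides, 70 (its x) by 50 (its y) by 14 mm thick (z), 40 g nominal, lying flat on the table, loose. Origin: centre of its underside; z up out of the painted face. This is the one to balance; any heading on the dome will do.
- panel_orange: mini wooden painting panel with a plain orange top face and bare pale wood sides, 70 (its x) by 50 (its y) by 14 mm thick (z), 40 g nominal, lying flat on the table, loose. Origin: centre of its underside; z up out of the painted face. A bystander.
- panel_yellow: mini wooden painting panel with a plain yellow top face and bare pale wood sides, 70 (its x) by 50 (its y) by 14 mm thick (z), 40 g nominal, lying flat on the table, loose. Origin: centre of its underside; z up out of the painted face. A bystander.
- crown (a point): highest point, at the centre, of the drip stand's blue domed top, 75 mm above the table; z up. The stand is fixed to the table: a white round foot of 84 mm diameter and a 60 mm diameter column, carrying a shallow blue cap of 68 mm diameter whose top is part of a ball of 75 mm radius (its rim lies about 8 mm below the crown). A panel set off centre tips towards its heavier side, about 1 degree per mm, and comes to rest so; far off centre it slides off.
Mind the look-alikes: they are no part of the job. What is shaped like the panel_teal but pink is not meant.

How it is judged:
By the outcome, as a careful person would: the job done as asked, in the order asked, and still so for the second after the job is handed in, with the robot touching nothing.
It also fails if it takes over 40 s, if anything falls off the work surface, if the arm or the gripper's body presses on something with over 40 N, if the wrist force passes 120 N, or if a joint passes its speed limit or range.

## Robot

A 7-joint arm with a two-finger parallel gripper is mounted at the origin on the work surface. World frame = base frame: x ahead of the robot, y to its left, z up, the work surface at z = 0. Lengths are in m, angles in rad, forces in N, time in s.
With the tool pointing down it reaches from about 0.425 to 1.025 m from the base axis. Payload 3.6 kg.
Tool frame: the origin (TCP) lies on the centre line of the jaws, within the pads' length; the fingertips stand 25 mm ahead of it and the grasp point (between the pads) lies 6 mm ahead of it (arm.nose_length is the distance from the TCP to the fingertips, in m); z points along the fingers, x is the direction in which the jaws open and shut, and the axes are right-handed (so a half turn about z gives the same grasp; the last joint's range is limited). The gripper opens to 85 mm and grips with 20 to 120 N. Pads are 22 mm wide; open, the fingers measure 114 mm over their backs; the gripper's body (76 mm by 85 mm) begins 54 mm behind the grasp point. The pads swing forward as they close: fully open they stand 13 mm farther back than shut.
Start: joints at [1.153, 0.591, 0.048, 1.609, -0.033, 0.943, -0.034], TCP at [0.231, -0.687, 0.256] pointing down, gripper open.
Joint ranges: [-2.69, 2.69], [-0.47, 2.24], [-1.27, 1.36], [0.19, 2.51], [-1.53, 4.68], [0.08, 2.07], [-3.09, 3.09]. Speed limits (rad/s): [2.57, 2.57, 3.14, 3.14, 3.14, 3.14, 3.14].

## Interface

Orientations are given as a rotation vector (axis times angle).
In Python, from workcell import arm, read_camera, get_calibration, job gives the robot as it stands. The module is installed in compiled form; this text tells all that it offers.
- The arm moves only by the tool apply_moves, never from a script. Its argument "rows" is a list of rows, each a list of 3 entries, a list of its own where there are three numbers: the shift along the tool's x, y, z in m, then the turn, a rotation vector about the tool's x, y, z in rad, then the gripper's target within -1 to 1 (shut at 1, half-way at 0, fully open at -1). In form: [[[x, y, z], [ax, ay, az], claw], ...]. A call has 1 to 10 rows; each row is the pose to reach, as a shift and turn from the pose measured when the call began, along the tool's axes at that moment; what a row does not reach only later rows make up. A row lasts 1/8 s, in which the tool goes at most 62.5 mm and 10.7 degrees, less where a joint would pass 70% of its speed; a pose out of reach is approached as far as the arm can. A call with a gripper value outside its range is refused whole. The fingers move at their own pace and stop on an object; the grip force is fixed at half the most. Time passes only in rows, so rows that repeat a pose let the fingers close. It gives the time, the measured TCP pose, the force and the opening at its end, in the units of the state.
- arm.state(): the state, without advancing time (a new reading comes with each control period).
- read_camera(name): name is "scene" or "top" or "wrist"; returns the picture (400x640x3 uint8, red, green, blue); there is no depth.
- get_calibration(name): a dict with "camera_matrix" (3x3 intrinsics, pixels), "pose" (4x4, takes a point from camera to world coordinates). Camera axes: x right, y down, z forward; pixel columns grow to the right and rows downward; lengths in m; the calibration is good to about 2 mm. A picture is of the moment at which its call begins: read the wrist's pose just before it. get_calibration takes no time and is no camera call; for the wrist camera it gives the pose at the moment of the call.
- job.close_job(): hands the job in, once; it reports no verdict.
The state is a dict: "clock": time; "joint_pos": joint angles; "joint_vel": joint speeds; "joint_efforts": joint torques, N m; "tcp_pos": TCP position; "tool_rot": TCP orientation; "wrist_force": force on the tool from outside, world axes, zero at the start; "ft_torque": the same for the moment, N m; "grip_width": finger opening in m.
Only numpy, scipy, OpenCV 4.12 (cv2) and the standard library are available. Lean on these libraries where they do the work, as an engineer would, in place of code of your own. Each camera call takes 0.05 s, during which the arm holds its last target.

## Working session

There is one attempt and no reset: what is moved stays moved. The work goes in short steps, Python scripts to look and compute and a tool call to move; the robot and the scene stay as the last step left them, time stands still between calls to the robot, and variables do not carry over. Pictures are saved under pics/ and viewed, and the job is handed in when it is done.

Besides the shell and the picture viewer there is one more tool, called after "Call:" by a JSON object that holds its "op" and its "data". apply_moves: Moves the arm, as the interface text tells. Its arguments: {"type":"object","properties":{"rows":{"type":"array"}},"required":["rows"]}

```bash
mkdir -p pics; python3 - <<'E'
from workcell import arm, read_camera, get_calibration
import cv2
for n in("scene","top"):
    cv2.imwrite(f"pics/{n}0.png",cv2.cvtColor(read_camera(n),cv2.COLOR_RGB2BGR)); c=get_calibration(n); print(n,c)
s=arm.state();print(s['clock'],s['tcp_pos'],s['tool_rot'],s['grip_width'])
E
```

```text
scene {'camera_matrix': array([[409.72386848,   0.        , 318.45924355],
       [  0.        , 409.72386848, 197.39713254],
       [  0.        ,   0.        ,   1.        ]]), 'pose': array([[ 0.81748535,  0.4089311 , -0.40557744,  0.80006107],
       [ 0.57583454, -0.5662461 ,  0.58972869, -0.50280829],
       [ 0.01150176, -0.71564007, -0.69837455,  0.65218465],
       [ 0.        ,  0.        ,  0.        ,  1.        ]])}
top {'camera_matrix': array([[403.6535731 ,   0.        , 325.23774345],
       [  0.        , 403.6535731 , 194.97948213],
       [  0.        ,   0.        ,   1.        ]]), 'pose': array([[ 0.00149028, -0.98260516,  0.18570107,  0.35796487],
       [-0.99999604, -0.00190782, -0.0020698 , -0.03157666],
       [ 0.00238808, -0.18569725, -0.98260411,  0.80711149],
       [ 0.        ,  0.        ,  0.        ,  1.        ]])}
0.1 [ 0.2311649  -0.68642392  0.25524039] [-2.55059697  1.83228615  0.00273281] 0.08554023360359068
```

View pics/scene0.png

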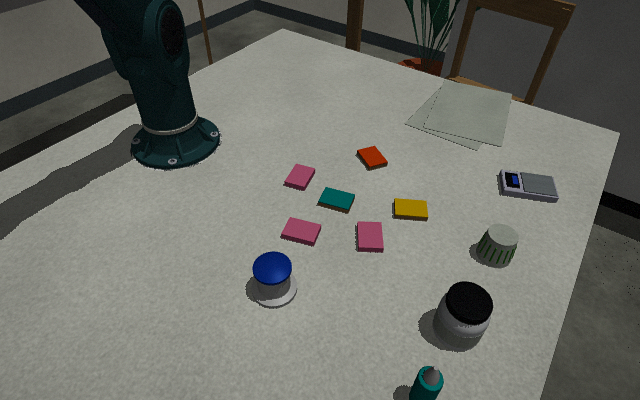

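View pics/top0.png

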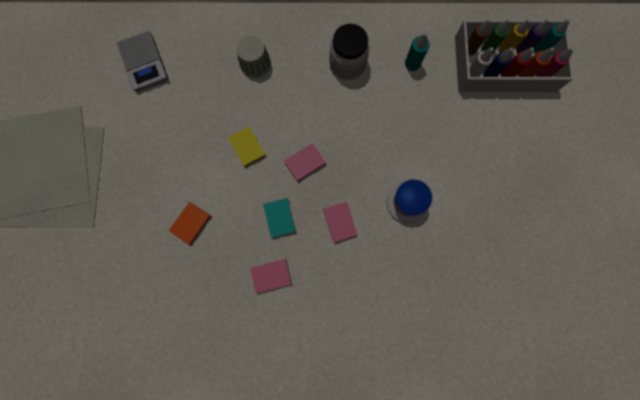

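Candidates, by top-view pixel: the teal panel (280,218), the pink look-alikes (305,162), (340,222) and (271,276), the orange panel (190,223), the yellow panel (247,147), and a teal tube (417,52). I choose the flat teal panel at (280,218), which is (337,199) in the scene view. The dome is at (413,198).

```bash
cat > h.py <<'E'
import numpy as np, cv2
from workcell import get_calibration
def cast(px,cal,z):
    K,T=cal['camera_matrix'],cal['pose']
    p=np.asarray(px,float).reshape(-1,2)
    d=np.c_[p,np.ones(len(p))]@np.linalg.inv(K).T@T[:3,:3].T
    o=T[:3,3]; return o+d*((z-o[2])/d[:,2:])
def proj(P,cal):
    K,T=cal['camera_matrix'],cal['pose']
    q=(np.asarray(P).reshape(-1,3)-T[:3,3])@T[:3,:3]; q=q@K.T; return q[:,:2]/q[:,2:]
def contours(im,lo,hi,amin=100):
    hsv=cv2.cvtColor(im,cv2.COLOR_RGB2HSV); m=cv2.inRange(hsv,np.array(lo),np.array(hi))
    c,_=cv2.findContours(m,cv2.RETR_EXTERNAL,cv2.CHAIN_APPROX_NONE)
    return sorted([k for k in c if cv2.contourArea(k)>amin],key=cv2.contourArea,reverse=True)
TEAL=((80,120,40),(98,255,255)); BLUE=((108,130,30),(130,255,255))
def circ(W):
    A=np.c_[2*W[:,:2],np.ones(len(W))]; s=np.linalg.lstsq(A,(W[:,:2]**2).sum(1),rcond=None)[0]
    return s[:2],np.sqrt(s[2]+s[0]**2+s[1]**2)
E
python3 - <<'E'
from h import *
for n in("scene","top"):
    im=cv2.cvtColor(cv2.imread(f"pics/{n}0.png"),cv2.COLOR_BGR2RGB);cal=get_calibration(n)
    for k in contours(im,*TEAL)[:4]:
        W=cast(k[:,0],cal,0.014); r=cv2.minAreaRect((W[:,:2]*1000).astype(np.float32)); print(n,'teal',k[:,0].mean(0),r)
    for k in contours(im,*BLUE)[:2]:
        W=cast(k[:,0],cal,0.067); print(n,'blue',k[:,0].mean(0),circ(W), cv2.minAreaRect((W[:,:2]*1000).astype(np.float32)))
im=cv2.imread("pics/top0.png")[130:300,220:440]; cv2.imwrite("pics/crop0.png",cv2.resize(im,None,fx=3.5,fy=3.5))
E
```

```text
scene teal [178.19433198 152.78947368] ((50.084922790527344, -26.836402893066406), (196.95330810546875, 109.2115707397461), 71.51034545898438)
scene teal [336.44318182 197.80681818] ((462.09954833984375, 59.19668960571289), (70.67526245117188, 51.166648864746094), 14.848457336425781)
scene teal [429.9266055  378.36697248] ((798.6681518554688, -189.12509155273438), (36.59105682373047, 37.9167366027832), 89.74633026123047)
scene teal [153.06779661   8.76271186] ((-777.1876220703125, 548.9251708984375), (53.374595642089844, 217.57400512695312), 41.63262176513672)
scene blue [271.74757282 268.11650485] (array([ 0.49485721, -0.19859066]), np.float64(0.03388595168122331)) ((494.925537109375, -198.5647735595703), (66.90634155273438, 67.6675796508789), 35.6776237487793)
top teal [278.90825688 217.71559633] ((462.2799072265625, 58.01670837402344), (68.8936767578125, 48.045894622802734), 14.840483665466309)
top blue [413.26804124 197.21649485] (array([ 0.49421772, -0.19737031]), np.float64(0.03236143456144355)) ((494.15899658203125, -197.31072998046875), (63.98458480834961, 65.26225280761719), 43.76601791381836)
```

View pics/crop0.png

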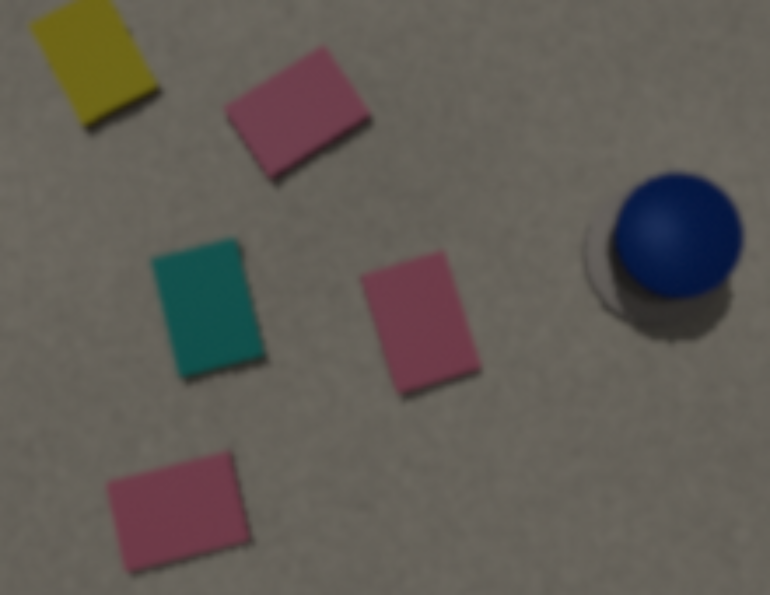

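The close crop shows the teal panel clear of its neighbours, at world (0.462, 0.0586) with its long side at 14.8°. The dome is at about (0.4945, -0.198). I'll grip across the 50 mm sides.

```bash
cat >> h.py <<'E'
from scipy.spatial.transform import Rotation as Ro
def plan(target,jaw_deg):
    from workcell import arm
    s=arm.state(); R=Ro.from_rotvec(s['tool_rot']); p=np.array(s['tcp_pos'])
    best=None
    for a in(jaw_deg,jaw_deg+180):
        a=np.radians(a); x=np.array([np.cos(a),np.sin(a),0]); z=np.array([0,0,-1.]); y=np.cross(z,x)
        r=(R.inv()*Ro.from_matrix(np.c_[x,y,z])).as_rotvec()
        print('jaw',round(np.degrees(a)),'shift',(R.inv().apply(np.array(target)-p)).round(4),'turn',r.round(4))
    x=R.as_matrix()[:,0]; print('now',p.round(4),'jaw now',round(np.degrees(np.arctan2(x[1],x[0])),2),'z',R.as_matrix()[:,2].round(4),'w',round(s['grip_width'],4),'F',np.round(s['wrist_force'],2),'t',round(s['clock'],2),'j',np.round(s['joint_pos'],2))
E
python3 - <<'E'
from h import *
from workcell import arm
print(arm.nose_length)
plan([0.462,0.0586,0.16],104.8)
E
```

```text
0.025
jaw 105 shift [-0.6322 -0.4566  0.0965] turn [-3.100e-03  3.000e-04 -3.075e+00]
jaw 285 shift [-0.6322 -0.4566  0.0965] turn [0.0002 0.002  0.0666]
now [ 0.2312 -0.6864  0.2552] jaw now -71.39 z [-8.0e-04  1.9e-03 -1.0e+00] w 0.0855 F [-0.08  0.72  0.21] t 0.1 j [ 1.15  0.59  0.05  1.61 -0.03  0.94 -0.03]
```

Call:
{"op": "apply_moves", "data": {"rows": [[[-0.04,-0.045,0],[0,0,0.02],-1],[[-0.08,-0.09,0],[0,0,0.04],-1],[[-0.13,-0.14,0],[0,0,0.0666],-1],[[-0.18,-0.19,0],[0,0,0.0666],-1],[[-0.22,-0.24,0],[0,0,0.0666],-1],[[-0.26,-0.285,0],[0,0,0.0666],-1],[[-0.3,-0.33,0],[0,0,0.0666],-1],[[-0.34,-0.37,0],[0,0,0.0666],-1],[[-0.375,-0.41,0],[0,0,0.0666],-1],[[-0.43,-0.42,0.02],[0,0,0.0666],-1]]}}

```text
clock: 1.35
tcp_pos: [0.4965, -0.1426, 0.2373]
tool_rot: [-2.487, 1.911, -0.007]
wrist_force: [0.3, 0.8, -0.6]
grip_width: 0.0854
```

```bash
python3 - <<'E'
from h import *
from workcell import arm
plan([0.462,0.0586,0.16],104.8)
E
```

```text
jaw 105 shift [-0.2033 -0.018   0.0773] turn [ 8.0000e-04 -1.0500e-02 -3.1395e+00]
jaw 285 shift [-0.2033 -0.018   0.0773] turn [-0.0067 -0.0005  0.0021]
now [ 0.4965 -0.1426  0.2373] jaw now -75.08 z [ 0.0066  0.0013 -1.    ] w 0.0854 F [ 0.31  0.8  -0.6 ] t 1.35 j [ 0.21  0.36 -0.03  2.1   0.01  0.68 -1.13]
```

Call:
{"op": "apply_moves", "data": {"rows": [[[-0.05,-0.005,0.015],[-0.0067,0,0.002],-1],[[-0.1,-0.01,0.035],[-0.0067,0,0.002],-1],[[-0.15,-0.015,0.055],[-0.0067,0,0.002],-1],[[-0.2033,-0.018,0.0773],[-0.0067,0,0.002],-1],[[-0.2033,-0.018,0.0773],[-0.0067,0,0.002],-1],[[-0.2033,-0.018,0.0773],[-0.0067,0,0.002],-1]]}}

```text
clock: 2.1
tcp_pos: [0.462, 0.0583, 0.1599]
tool_rot: [2.489, -1.916, 0.001]
wrist_force: [-0.6, 0.3, -0.2]
grip_width: 0.0854
```

```bash
python3 - <<'E'
from h import *
from workcell import arm,read_camera
cal=get_calibration("wrist"); im=read_camera("wrist")
cv2.imwrite("pics/wrist1.png",im[:,:,::-1])
for k in contours(im,*TEAL)[:2]:
    W=cast(k[:,0],cal,0.014); print(k[:,0].mean(0),cv2.minAreaRect((W[:,:2]*1000).astype(np.float32)))
plan([0.462,0.0586,0.032],104.8)
E
```

```text
[316.70125786 185.94968553] ((462.8033752441406, 59.24602508544922), (68.29016876220703, 47.665252685546875), 14.803953170776367)
jaw 105 shift [-1.300e-03  1.000e-04  1.281e-01] turn [-1.8000e-03  3.0000e-04  3.1402e+00]
jaw 285 shift [-1.300e-03  1.000e-04  1.281e-01] turn [-0.0002 -0.0012 -0.0014]
now [0.4624 0.0575 0.1601] jaw now -75.28 z [ 5.0e-04 -1.1e-03 -1.0e+00] w 0.0854 F [ 0.24 -0.97 -0.86] t 2.15 j [-0.19  0.43 -0.04  2.26  0.04  0.46 -1.57]
```

View pics/wrist1.png

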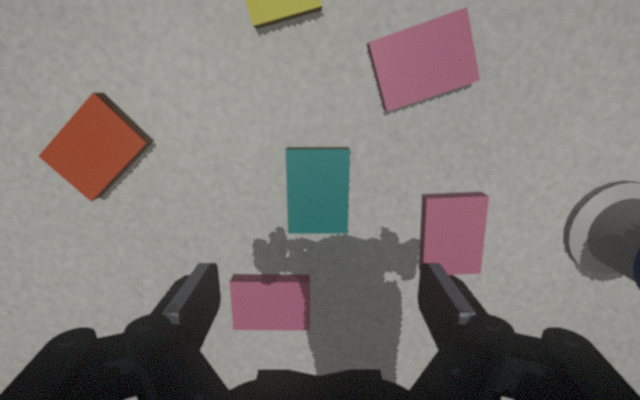

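The wrist view shows the teal panel at (317,186), square to the jaws. I'll descend open, part-close, and check fingertip height before gripping.

Call:
{"op": "apply_moves", "data": {"rows": [[[0,0,0.04],[0,0,0],-1],[[0,0,0.08],[0,0,0],-1],[[0,0,0.11],[0,0,0],-0.7],[[0,0,0.13],[0,0,0],-0.4],[[0,0,0.13],[0,0,0],-0.4],[[0,0,0.13],[0,0,0],-0.4]]}}

```text
clock: 2.9
tcp_pos: [0.4632, 0.0563, 0.0309]
tool_rot: [-2.486, 1.921, -0.004]
wrist_force: [-0.2, 0.0, -0.0]
grip_width: 0.0595
```

```bash
python3 - <<'E'
from h import *
from workcell import arm,read_camera
im=read_camera("scene")
cv2.imwrite("pics/scene2.png",cv2.resize(im[130:260,260:420,::-1],None,fx=5,fy=4.6 if 0 else 4.5))
im=read_camera("wrist"); cv2.imwrite("pics/wrist2.png",im[:,:,::-1])
plan([0.4625,0.059,0.025],104.8)
E
```

```text
jaw 105 shift [-0.0023  0.0003  0.0062] turn [-2.400e-03  3.800e-03  3.139e+00]
jaw 285 shift [-0.0023  0.0003  0.0062] turn [-0.0024 -0.0015 -0.0026]
now [0.4633 0.0569 0.0312] jaw now -75.35 z [ 2.7e-03 -9.0e-04 -1.0e+00] w 0.0601 F [ 0.24 -0.61  0.89] t 3.0 j [-0.21  0.69 -0.01  2.31  0.06  0.14 -1.6 ]
```

View pics/scene2.png

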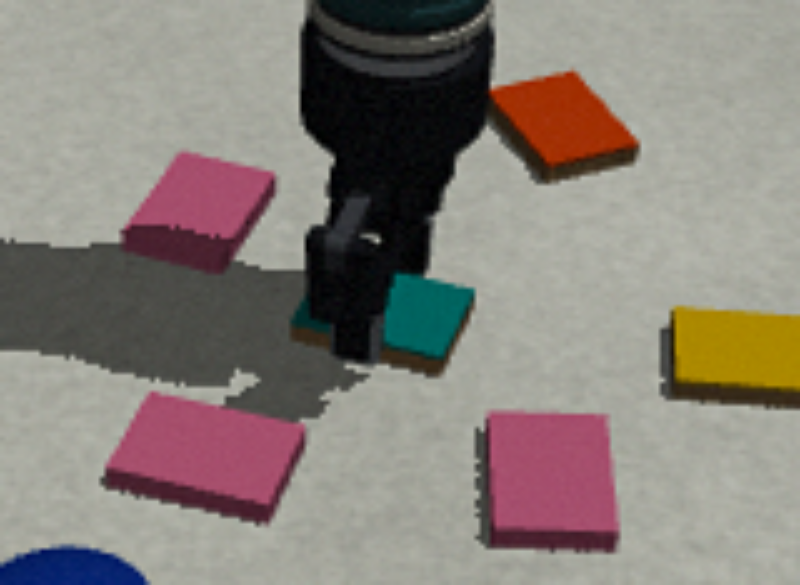

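View pics/wrist2.png

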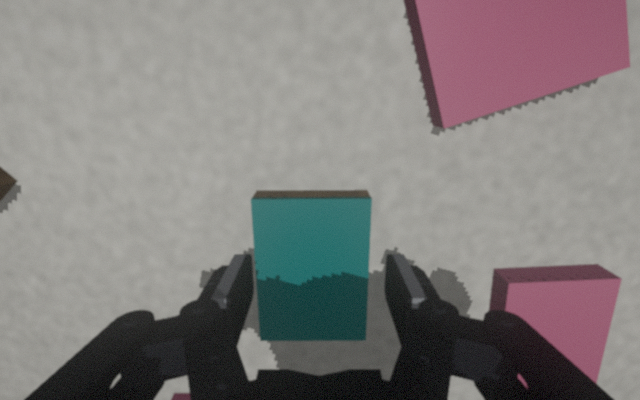

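```bash
python3 - <<'E'
from h import *
c=get_calibration("scene")
for off in(.030,.036,.042):
  p=np.array([.4632+.253*off,.0566-.967*off])
  for z in(0,.006,.012): print(off,z,((proj([*p,z],c)[0]-[260,130])*[5,4.5]).round(0))
E
```

```text
0.03 0 [358. 368.]
0.03 0.006 [358. 360.]
0.03 0.012 [359. 351.]
0.036 0 [353. 377.]
0.036 0.006 [354. 368.]
0.036 0.012 [354. 359.]
0.042 0 [349. 385.]
0.042 0.006 [349. 376.]
0.042 0.012 [349. 368.]
```

Call:
{"op": "apply_moves", "data": {"rows": [[[-0.0023,0,0.0015],[-0.002,-0.001,-0.002],-0.4],[[-0.0023,0,0.0035],[-0.002,-0.001,-0.002],-0.4],[[-0.0023,0,0.0035],[-0.002,-0.001,-0.002],-0.2],[[-0.0023,0,0.0035],[-0.002,-0.001,-0.002],0.2],[[-0.0023,0,0.0035],[-0.002,-0.001,-0.002],0.6],[[-0.0023,0,0.0035],[-0.002,-0.001,-0.002],1],[[-0.0023,0,0.0035],[-0.002,-0.001,-0.002],1]]}}

```text
clock: 3.88
tcp_pos: [0.4627, 0.0592, 0.0282]
tool_rot: [-2.489, 1.917, -0.001]
wrist_force: [-0.5, 0.3, 7.5]
grip_width: 0.0477
```

Call:
{"op": "apply_moves", "data": {"rows": [[[0,0,-0.01],[0,0,0],1],[[0,0,-0.03],[0,0,0],1],[[0,0,-0.06],[0,0,0],1],[[0,0,-0.1],[0,0,0],1],[[0,0,-0.13],[0,0,0],1],[[0,0,-0.13],[0,0,0],1]]}}

```text
clock: 4.62
tcp_pos: [0.4639, 0.0594, 0.1605]
tool_rot: [-2.485, 1.915, -0.007]
wrist_force: [-0.4, -0.0, -0.5]
grip_width: 0.0483
```

```bash
python3 - <<'E'
from h import *
from workcell import arm,read_camera
im=read_camera("scene")
cv2.imwrite("pics/scene3.png",cv2.resize(im[60:220,240:440,::-1],None,fx=4,fy=3.7 if 0 else 3.7))
im=read_camera("wrist"); cv2.imwrite("pics/wrist3.png",im[:,:,::-1])
plan([0.4945,-0.198,0.158],104.8)
E
```

```text
jaw 105 shift [0.2569 0.0344 0.0004] turn [-9.0000e-04  1.2000e-03  3.1412e+00]
jaw 285 shift [0.2569 0.0344 0.0004] turn [-0.0008 -0.0006 -0.0004]
now [0.4623 0.0592 0.1583] jaw now -75.22 z [ 9.e-04 -3.e-04 -1.e+00] w 0.0475 F [ 0.16 -0.94  0.07] t 4.72 j [-0.19  0.43 -0.04  2.26  0.04  0.45 -1.58]
```

View pics/scene3.png

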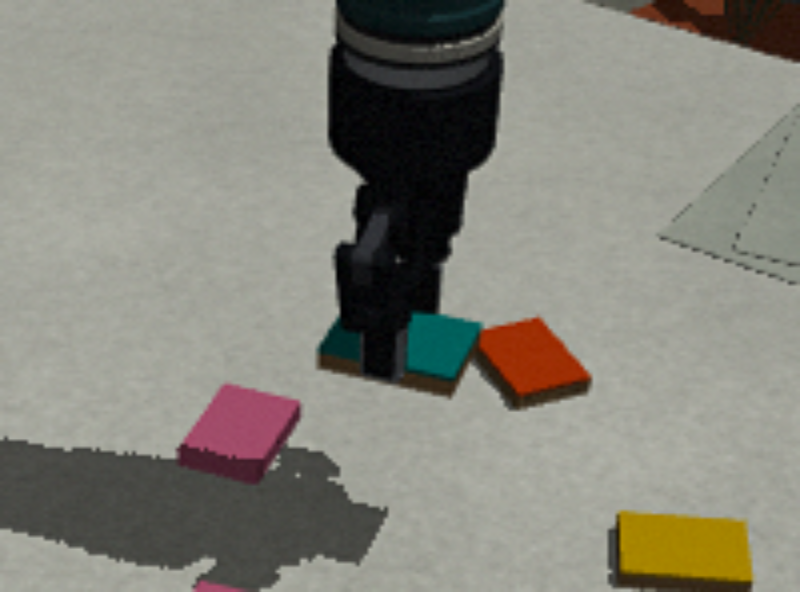

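View pics/wrist3.png

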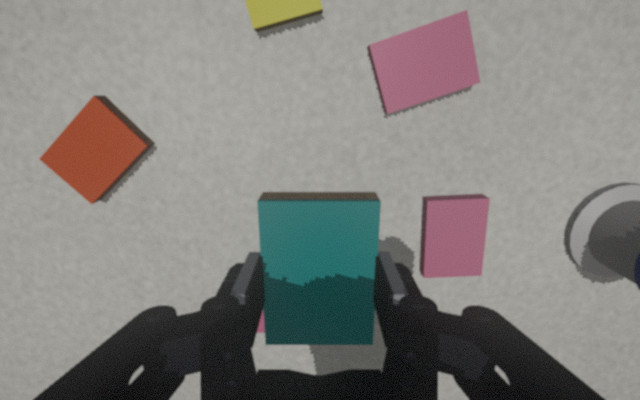

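Grasped level, with the panel at (320,270) between the pads in the wrist view. Next I measure the panel in the hand, and view the dome and panel together from just short of the stand.

```bash
cat >> h.py <<'E'
def held(im,cal,s,top=0.0138):
    R=Ro.from_rotvec(s['tool_rot']);p=np.array(s['tcp_pos'])
    k=contours(im,(80,120,20),(98,255,255),1500)[0]
    W=cast(k[:,0],cal,p[2]-top)
    L=R.inv().apply(W-p); return cv2.boundingRect(k),cv2.minAreaRect((L[:,:2]*1000).astype(np.float32))
E
python3 - <<'E'
from h import *
from workcell import arm
im=cv2.imread("pics/wrist3.png")[:,:,::-1].copy(); print(held(im,get_calibration("wrist"),arm.state()))
plan([0.47,-0.08,0.16],104.8);plan([0.412,-0.225,0.16],104.8)
E
```

```text
((260, 201, 119, 143), ((0.7224464416503906, -0.4628143310546875), (50.05888366699219, 68.96268463134766), 0.0018172449199482799))
jaw 105 shift [ 0.1365  0.028  -0.0017] turn [-9.0000e-04  1.2000e-03  3.1412e+00]
jaw 285 shift [ 0.1365  0.028  -0.0017] turn [-0.0008 -0.0006 -0.0004]
now [0.4623 0.0592 0.1583] jaw now -75.22 z [ 9.e-04 -3.e-04 -1.e+00] w 0.0475 F [ 0.16 -0.94  0.07] t 4.72 j [-0.19  0.43 -0.04  2.26  0.04  0.45 -1.58]
jaw 105 shift [ 0.2619  0.1211 -0.0017] turn [-9.0000e-04  1.2000e-03  3.1412e+00]
jaw 285 shift [ 0.2619  0.1211 -0.0017] turn [-0.0008 -0.0006 -0.0004]
now [0.4623 0.0592 0.1583] jaw now -75.22 z [ 9.e-04 -3.e-04 -1.e+00] w 0.0475 F [ 0.16 -0.94  0.07] t 4.72 j [-0.19  0.43 -0.04  2.26  0.04  0.45 -1.58]
```

Call:
{"op": "apply_moves", "data": {"rows": [[[0.035,0.007,-0.01],[0,0,0],1],[[0.075,0.015,-0.01],[0,0,0],1],[[0.11,0.022,-0.01],[0,0,0],1],[[0.14,0.035,-0.01],[0,0,0],1],[[0.175,0.06,-0.01],[0,0,0],1],[[0.21,0.085,-0.01],[0,0,0],1],[[0.24,0.105,-0.01],[0,0,0],1],[[0.262,0.121,-0.01],[0,0,0],1],[[0.262,0.121,-0.01],[0,0,0],1],[[0.262,0.121,-0.01],[0,0,0],1]]}}

```text
clock: 5.98
tcp_pos: [0.4118, -0.224, 0.1674]
tool_rot: [-2.489, 1.916, 0.002]
wrist_force: [0.0, 0.3, 0.5]
grip_width: 0.0481
```

```bash
python3 - <<'E'
from h import *
from workcell import arm,read_camera
cal=get_calibration("wrist"); s=arm.state(); im=read_camera("wrist"); cv2.imwrite("pics/wrist4.png",im[:,:,::-1])
print(held(im,cal,s))
for k in contours(im,*BLUE)[:2]:
    W=cast(k[:,0],cal,0.067); c,r=circ(W); print('blue',cv2.boundingRect(k),c,r)
    L=Ro.from_rotvec(s['tool_rot']).inv().apply(np.r_[c,.067]-s['tcp_pos']); print(L)
plan([0.4945,-0.198,0.16],104.8)
E
```

```text
((260, 200, 119, 144), ((0.5133800506591797, -0.6647071838378906), (69.43431854248047, 49.60478210449219), 89.91972351074219))
blue (257, 14, 109, 118) [ 0.49472619 -0.19735916] 0.0327497807678126
[-0.00444478 -0.08699565  0.1004056 ]
jaw 105 shift [-0.0037 -0.0862  0.0076] turn [-1.5000e-03  1.0000e-04 -3.1401e+00]
jaw 285 shift [-0.0037 -0.0862  0.0076] turn [0.0001 0.001  0.0015]
now [ 0.4122 -0.2237  0.1676] jaw now -75.12 z [-3.e-04  9.e-04 -1.e+00] w 0.0481 F [-0.09 -0.94 -1.49] t 6.03 j [ 0.46  0.42 -0.07  2.24  0.06  0.48 -0.98]
```

View pics/wrist4.png

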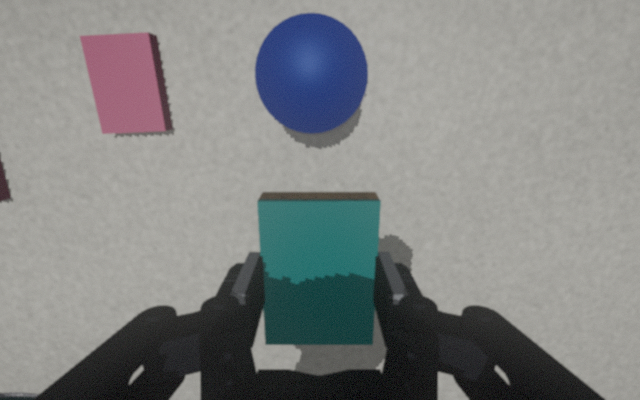

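The dome at (312,73) gives a crown xy of (0.4947, -0.1974), within 0.7 mm of the mean of the fixed views. I'll move over it and stop about 18 mm above.

Call:
{"op": "apply_moves", "data": {"rows": [[[-0.002,-0.04,0],[0,0,0],1],[[-0.0046,-0.086,0.005],[0,0,0],1],[[-0.0046,-0.086,0.025],[0,0,0],1],[[-0.0046,-0.086,0.046],[0,0,0],1],[[-0.0046,-0.086,0.046],[0,0,0],1],[[-0.0046,-0.086,0.046],[0,0,0],1]]}}

```text
clock: 6.78
tcp_pos: [0.4945, -0.1964, 0.122]
tool_rot: [-2.491, 1.913, 0.001]
wrist_force: [-0.2, -0.2, -0.9]
grip_width: 0.048
```

```bash
python3 - <<'E'
from h import *
from workcell import arm,read_camera
im=read_camera("scene"); cv2.imwrite("pics/scene5.png",cv2.resize(im[180:320,190:350,::-1],None,fx=5,fy=4.2))
S=[arm.state() for _ in range(5)]
plan([0.4943,-0.1978,0.103],104.8)
E
```

```text
jaw 105 shift [0.001  0.0007 0.0193] turn [-8.0000e-04 -1.6000e-03 -3.1392e+00]
jaw 285 shift [0.001  0.0007 0.0193] turn [-0.001   0.0005  0.0024]
now [ 0.4947 -0.1967  0.1223] jaw now -75.07 z [ 8.e-04  8.e-04 -1.e+00] w 0.0477 F [ 0.11 -0.79 -0.13] t 6.83 j [ 0.34  0.56 -0.06  2.14  0.07  0.45 -1.08]
```

View pics/scene5.png

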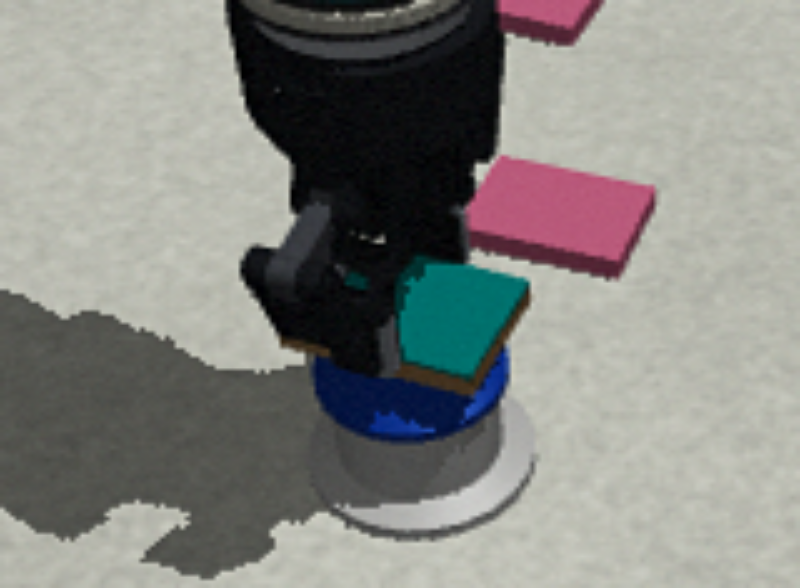

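Call:
{"op": "apply_moves", "data": {"rows": [[[0.0004,0.0005,0.006],[0,0,0.002],1],[[0.0004,0.0005,0.012],[0,0,0.002],1],[[0.0004,0.0005,0.016],[0,0,0.002],1],[[0.0004,0.0005,0.017],[0,0,0.002],1],[[0.0004,0.0005,0.0175],[0,0,0.002],1],[[0.0004,0.0005,0.0175],[0,0,0.002],1]]}}

```text
clock: 7.58
tcp_pos: [0.4944, -0.1973, 0.1048]
tool_rot: [-2.488, 1.916, -0.001]
wrist_force: [-0.3, 0.4, -0.2]
grip_width: 0.0482
```

Call:
{"op": "apply_moves", "data": {"rows": [[[0,0,0.0005],[0,0,0],1],[[0,0,0.001],[0,0,0],1],[[0,0,0.001],[0,0,0],1]]}}

```text
clock: 7.95
tcp_pos: [0.4944, -0.1973, 0.1038]
tool_rot: [-2.488, 1.916, -0.0]
wrist_force: [0.3, -0.3, 0.0]
grip_width: 0.0483
```

Call:
{"op": "apply_moves", "data": {"rows": [[[0,0,0.0005],[0,0,0],1],[[0,0,0.001],[0,0,0],1],[[0,0,0.001],[0,0,0],1]]}}

```text
clock: 8.32
tcp_pos: [0.4944, -0.1973, 0.103]
tool_rot: [-2.488, 1.916, -0.001]
wrist_force: [-0.3, -0.6, 2.0]
grip_width: 0.0482
```

Call:
{"op": "apply_moves", "data": {"rows": [[[0,0,0.0004],[0,0,0],1],[[0,0,0.0004],[0,0,0],1]]}}

```text
clock: 8.57
tcp_pos: [0.4944, -0.1973, 0.1029]
tool_rot: [-2.488, 1.916, -0.001]
wrist_force: [-0.5, 0.3, 5.1]
grip_width: 0.0481
```

Contact felt at 5 N. I'll ease off slightly and open gently, only a few mm.

Call:
{"op": "apply_moves", "data": {"rows": [[[0,0,-0.0003],[0,0,0],1],[[0,0,-0.0003],[0,0,0],-0.1],[[0,0,-0.0003],[0,0,0],-0.15],[[0,0,-0.0003],[0,0,0],-0.18],[[0,0,-0.0003],[0,0,0],-0.21],[[0,0,-0.0003],[0,0,0],-0.24],[[0,0,-0.0003],[0,0,0],-0.28],[[0,0,-0.0003],[0,0,0],-0.32],[[0,0,-0.0003],[0,0,0],-0.36],[[0,0,-0.0003],[0,0,0],-0.36]]}}

```text
clock: 9.82
tcp_pos: [0.4945, -0.1973, 0.1033]
tool_rot: [-2.488, 1.916, -0.001]
wrist_force: [-0.3, -0.8, 0.2]
grip_width: 0.0578
```

```bash
python3 - <<'E'
from h import *
from workcell import arm,read_camera
im=read_camera("scene"); a=cv2.resize(im[190:310,200:340,::-1],None,fx=5,fy=5); cv2.imwrite("pics/scene6.png",a[:600])
im=read_camera("wrist"); cv2.imwrite("pics/wrist6.png",im[:,:,::-1])
print(held(im,get_calibration("wrist"),arm.state()))
plan([0.4943,-0.1978,0.103],104.8)
E
```

```text
((258, 202, 121, 141), ((-0.10169219970703125, -0.5253410339355469), (67.95567321777344, 50.444297790527344), 89.9627685546875))
jaw 105 shift [0.0005 0.0003 0.0003] turn [-4.0000e-04 -2.0000e-03 -3.1414e+00]
jaw 285 shift [0.0005 0.0003 0.0003] turn [-0.0013  0.0003  0.0002]
now [ 0.4945 -0.1973  0.1033] jaw now -75.19 z [ 1.2e-03  6.0e-04 -1.0e+00] w 0.0581 F [-0.27 -0.83  0.09] t 9.93 j [ 0.33  0.59 -0.05  2.14  0.07  0.41 -1.09]
```

View pics/scene6.png

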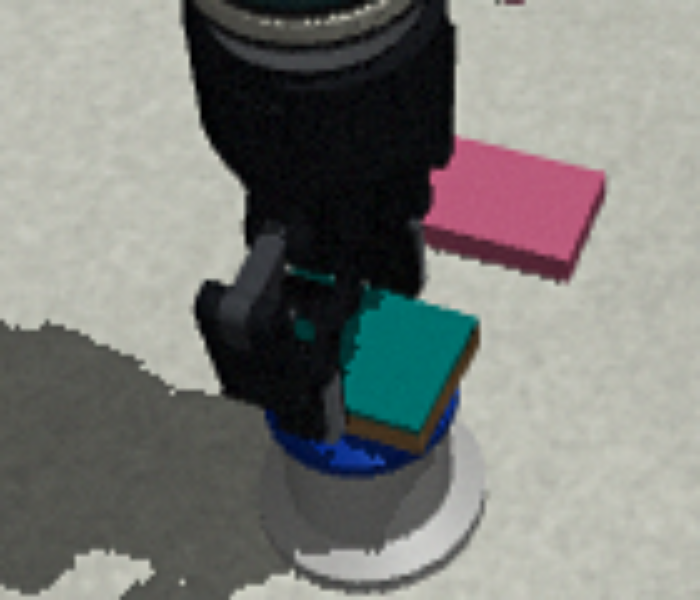

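View pics/wrist6.png

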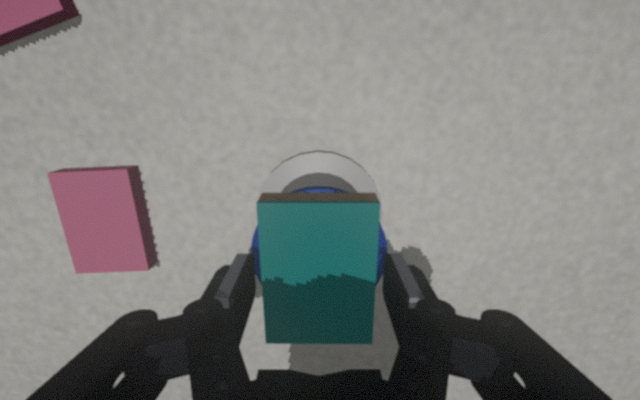

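The panel is free between the jaws and looks almost unmoved. I'll open more, lift off straight up, back away and measure its tilt.

Call:
{"op": "apply_moves", "data": {"rows": [[[0,0,-0.0005],[0,0,0],-0.5],[[0,0,-0.001],[0,0,0],-0.65],[[0,0,-0.002],[0,0,0],-0.7],[[0,0,-0.006],[0,0,0],-0.7],[[0,0,-0.015],[0,0,0],-0.7],[[0,0,-0.035],[0,0,0],-0.7],[[0,0,-0.065],[0,0,0],-0.7],[[0,0,-0.1],[0,0,0],-0.7]]}}

```text
clock: 10.92
tcp_pos: [0.4939, -0.1972, 0.2044]
tool_rot: [-2.489, 1.916, 0.0]
wrist_force: [0.4, -0.6, 0.8]
grip_width: 0.0724
```

Call:
{"op": "apply_moves", "data": {"rows": [[[0,0.03,0],[0,0,0],-0.7],[[0,0.06,0],[0,0,0],-0.7],[[0,0.075,0],[0,0,0],-0.7],[[0,0.075,0],[0,0,0],-0.7]]}}

```text
clock: 11.42
tcp_pos: [0.4208, -0.2167, 0.2046]
tool_rot: [-2.487, 1.918, -0.0]
wrist_force: [0.3, -0.2, 0.0]
grip_width: 0.0728
```

```bash
python3 - <<'E'
from h import *
from workcell import arm,read_camera
for n in("scene","wrist","top"):
    cal=get_calibration(n); im=read_camera(n); cv2.imwrite(f"pics/{n}7.png",im[:,:,::-1])
    for k in contours(im,*TEAL)[:3]:
        if n=="scene" and k[:,0].mean(0)[1]<180: continue
        e=.02*cv2.arcLength(k,True); q=cv2.approxPolyDP(k,e,True)[:,0]
        W=cast(k[:,0],cal,0.089); print(n,k[:,0].mean(0),q.tolist(),cv2.minAreaRect((W[:,:2]*1000).astype(np.float32)))
plan([0.4943,-0.1978,0.103],104.8)
a=cv2.imread("pics/scene7.png")[190:310,200:340]; cv2.imwrite("pics/scene7c.png",cv2.resize(a,None,fx=5,fy=5))
E
```

```text
scene [270.81896552 259.39655172] [[259, 243], [246, 264], [283, 276], [295, 254]] ((493.27313232421875, -197.77560424804688), (70.73429870605469, 51.15805435180664), 16.1199893951416)
scene [429.17006803 383.4829932 ] [[424, 366], [418, 378], [430, 391], [422, 399], [434, 399], [442, 376], [439, 371], [439, 381], [428, 385], [421, 375], [431, 366]] ((801.8780517578125, -230.12786865234375), (33.340335845947266, 43.62105178833008), 35.44467544555664)
wrist [317.68232044  94.0359116 ] [[280, 41], [284, 148], [352, 148], [356, 41]] ((494.0662841796875, -197.00262451171875), (67.49412536621094, 50.04636764526367), 14.777725219726562)
top [415.78632479 195.25641026] [[423, 175], [398, 182], [409, 216], [433, 209]] ((493.7141418457031, -197.23809814453125), (68.73981475830078, 51.99812316894531), 15.257830619812012)
jaw 105 shift [ 0.0005 -0.0733  0.1017] turn [-1.0000e-04 -3.7000e-03 -3.1403e+00]
jaw 285 shift [ 0.0005 -0.0733  0.1017] turn [-0.0024  0.0001  0.0013]
now [ 0.423  -0.2162  0.2046] jaw now -75.13 z [ 2.3e-03  7.0e-04 -1.0e+00] w 0.073 F [ 0.9  -0.08 -0.12] t 11.57 j [ 0.44  0.36 -0.07  2.2   0.05  0.58 -0.98]
```

View pics/scene7c.png

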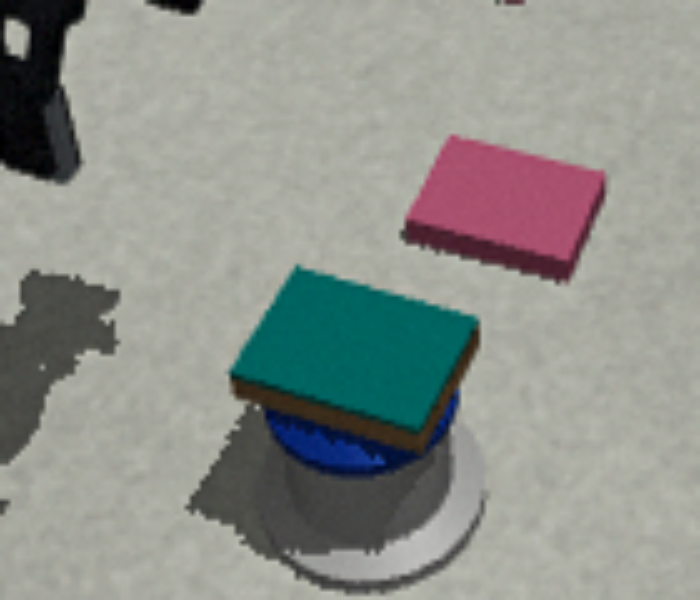

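View pics/wrist7.png

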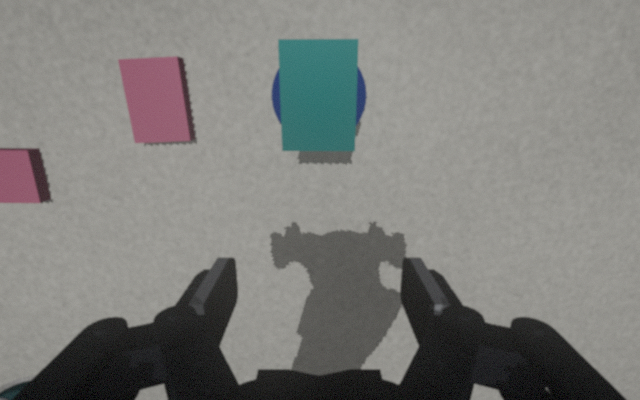

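```bash
cat >> h.py <<'E'
def corners(k):
    q=cv2.approxPolyDP(k,.03*cv2.arcLength(k,True),True)[:,0].astype(float); assert len(q)==4,len(q)
    P=k[:,0].astype(float); L=[]
    for i in range(4):
        a,b=q[i],q[(i+1)%4]; d=b-a; n=np.linalg.norm(d); t=(P-a)@d/n**2; e=abs((P-a)@np.array([-d[1],d[0]])/n)
        f=cv2.fitLine(P[(t>.12)&(t<.88)&(e<2.5)].astype(np.float32),cv2.DIST_HUBER,0,.01,.01).ravel(); L.append(np.cross([*f[2:],1],[*(f[2:]+f[:2]),1]))
    c=[np.cross(L[i-1],L[i]) for i in range(4)]; return np.array([x[:2]/x[2] for x in c])
def pnp(c,cal):
    W=cast(c,cal,.089); ctr=W.mean(0)
    ax=np.array([.9670,.2550,0]); ay=np.array([-.255,.967,0])
    o=np.array([[np.sign((w-ctr)@ax)*.035,np.sign((w-ctr)@ay)*.025,0] for w in W])
    out=[]
    ok,rv,tv,err=cv2.solvePnPGeneric(o,c,cal['camera_matrix'],None,flags=cv2.SOLVEPNP_IPPE)
    for r,t,e in zip(rv,tv,err):
        R=cal['pose'][:3,:3]@cv2.Rodrigues(r)[0]; out.append((R[:,2].round(3),(cal['pose'][:3,:3]@t.ravel()+cal['pose'][:3,3]).round(4),'tilt x/y deg',np.degrees([np.arcsin(R[2,0]),np.arcsin(R[2,1])]).round(2),'err',e.round(2)))
    return o,out
def tri(pix,cals):
    A=np.zeros((3,3));b=np.zeros(3)
    for p,c in zip(pix,cals):
        w=cast(p,c,0)[0]-c['pose'][:3,3]; w/=np.linalg.norm(w); M=np.eye(3)-np.outer(w,w); A+=M;b+=M@c['pose'][:3,3]
    return np.linalg.solve(A,b)
def tilt(tag):
    cs={};cals={}
    for n in("scene","wrist","top"):
        im=cv2.imread(f"pics/{n}{tag}.png")[:,:,::-1].copy(); cal=get_calibration(n)
        for k in contours(im,*TEAL,400):
            W=cast(k[:,0],cal,.089).mean(0)
            if np.hypot(W[0]-.4945,W[1]+.197)<.02:
                c=corners(k);o,out=pnp(c,cal);print(n);[print('  ',*x) for x in out]
                cs[n]=c[np.lexsort((o[:,1],o[:,0]))];cals[n]=cal;break
    for pair in(("scene","wrist"),("scene","top"),("wrist","scene","top")):
        P=np.array([tri([cs[n][i] for n in pair],[cals[n] for n in pair]) for i in range(4)])
        ex=(P[2:].mean(0)-P[:2].mean(0)); ey=P[[1,3]].mean(0)-P[[0,2]].mean(0)
        print(pair,'ctr',P.mean(0).round(4),'z',P[:,2].round(4),'len',np.linalg.norm(ex).round(4),np.linalg.norm(ey).round(4),'tilt x,y deg',np.degrees([np.arctan2(ex[2],.07),np.arctan2(ey[2],.05)]).round(2))
E
python3 -c "
from h import *
tilt(7)"
```

```text
scene
   [-0.024  0.008  1.   ] [ 0.4894 -0.1938  0.0821] tilt x/y deg [ 1.21 -0.82] err [0.08]
   [ 0.697 -0.677  0.235] [ 0.491  -0.1947  0.0826] tilt x/y deg [-29.6   56.85] err [0.57]
wrist
   [0.177 0.027 0.984] [ 0.4959 -0.1965  0.0839] tilt x/y deg [-10.23   1.13] err [0.51]
   [-0.169 -0.031  0.985] [ 0.4941 -0.1969  0.0839] tilt x/y deg [ 9.87 -0.76] err [0.85]
top
   [-0.046  0.164  0.985] [ 0.5001 -0.2047  0.0556] tilt x/y deg [ 0.14 -9.83] err [0.17]
   [-0.313  0.273  0.91 ] [ 0.4996 -0.2046  0.0558] tilt x/y deg [ 13.04 -20.4 ] err [0.28]
('scene', 'wrist') ctr [ 0.4943 -0.1973  0.0896] z [0.0897 0.0887 0.0895 0.0905] len 0.068 0.0489 tilt x,y deg [0.64 0.01]
('scene', 'top') ctr [ 0.4935 -0.1974  0.0891] z [0.09   0.0881 0.089  0.0891] len 0.0677 0.0493 tilt x,y deg [ 0.03 -1.03]
('wrist', 'scene', 'top') ctr [ 0.494  -0.1972  0.0891] z [0.0898 0.088  0.0893 0.0895] len 0.0676 0.0491 tilt x,y deg [ 0.41 -0.87]
```

Triangulated corners are all within 2 mm in height, tilt is about 1° or less, and the top is at 0.089 m as expected. I'll do one stillness and bystander check, then hand in.

```bash
python3 - <<'E'
from h import *
from workcell import arm,read_camera,job
for i in range(12): im=read_camera("scene")
a=cv2.imread("pics/scene7.png")[:,:,::-1]; d=np.abs(a.astype(int)-im).max(2)
print('panel region diff',d[230:310,235:310].max(), (d[230:310,235:310]>25).sum())
t0=cv2.imread("pics/top0.png")[:,:,::-1]; t1=read_camera("top"); cv2.imwrite("pics/top8.png",t1[:,:,::-1])
for nm,lo,hi in(("orange",(3,150,60),(14,255,255)),("yellow",(20,150,50),(32,255,255))):
    print(nm,[[cv2.minAreaRect(k)[0] for k in contours(x.copy(),lo,hi,300)] for x in(t0,t1)])
s=arm.state();print(s['clock'],s['wrist_force'])
job.close_job()
E
```

```text
panel region diff 74 13
orange [[(189.02024841308594, 222.8716278076172)], [(189.11483764648438, 222.93919372558594)]]
yellow [[(246.43350219726562, 145.80503845214844)], [(246.5298309326172, 145.98394775390625)]]
12.225 [ 0.09925129  0.26784301 -0.00168946]
the job is handed in; nothing more can be done
```

The teal panel is on the blue dome, painted face up and nearly level, and the job is handed in at about 12 s. I gripped it across its 50 mm sides, lowered it until contact showed at about 5 N, eased off, released it gently and moved the gripper clear.

- **Position:** triangulation from all three cameras puts the panel centre at (0.494, -0.197) with the painted face at about 89 mm. That is within about 1 mm of the measured crown.
- **Tilt:** the triangulated corners give about 1° or less. The scene camera on its own gave about 1.2° and -0.8°. Single-view estimates from the wrist and top cameras came out near 10°, but those steep views measure tilt poorly, so I disregarded them.
- **Bystanders:** the orange and yellow panels did not move, to within 0.2 pixel in the top view.
- **Stillness:** 0.6 s later, 13 pixels around the panel differed between the two scene pictures, by up to 74 levels. I took this as edge flicker but did not check further before handing in.
- **Forces:** the highest wrist force I saw was 7.5 N, while gripping the panel.

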